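Release the charger flap with a dowel and reset it

TASK

The motorbike battery charger has tripped and its reset plunger is shut under a latched flap. Lift the wooden dowel out of its holding block, lay it across the open green rest and let go, then take it again near one end and push it through the yellow-ringed hole in the charger's side until the spring latch deep inside gives way and the flap springs up. Lay the dowel back across the green rest and let go, then press the red plunger fully down to its stop, keep it down for about half a second and let it rise, leaving the flap open and the jar, sprocket and throttle grip undisturbed.

Things in the scene. Friction and masses are not known exactly. Their poses are not given: they have to be found in the camera images.
- dowel_mid (a point): centre of the loose wooden dowel, a plain round rod 190 mm long and 14 mm thick, about 30 g, both ends alike; x runs along the rod. At the start it lies level in the holding block, its axis 34 mm above the shelf.
- block: fixed pale wooden holding block, 210 mm long (x), 60 wide, 52 high, origin under its centre. The dowel lies along x in a 20 mm groove, its ends between cheeks up to 52 mm; only from x = -30 to +30 mm are there no cheeks, so the dowel can be gripped there from above (an 8 mm base plate remains below). Lift it straight up.
- rest_seat (a point): where the dowel's centre belongs on the fixed green rest, 32 mm above the shelf. The dowel lies along x, either way round, central within 20 mm, in two open V-notched posts 8 mm thick at x = -38 and +38 mm (notches 40 mm wide at the top, 42 mm above the shelf); base 110 x 56 x 8 mm. Grip it from above between the posts, or at an overhanging end (e.g. 68 mm from its centre).
- charger_hole (a point): centre of the yellow-ringed hole, 26 mm wide, at the outer face of the charger's side, 75 mm above the shelf. x points level straight into the hole (push direction), z up. The way in is empty up to the latch's face at x = 97 mm; push that 6 mm or more further with the dowel (stop at x = 111 mm). The dowel must stick out well over 111 mm ahead of the fingers: a middle grip is too short.
- charger: fixed grey metal charger box, 170 (x) x 130 (y) x 115 mm high, origin under its centre, x = push direction. The hole is in the middle of its -x side; a yellow stripe on top marks it. Lens and switch on top stand to 135 mm above the shelf.
- latch (a joint): the spring latch's travel in m along the push direction: 0 at rest, the flap is let go at about 0.005, stop at 0.014; about 4 N to start and 10 N at the stop. It springs back when let go.
- flap (a joint): angle in rad of the sprung blue flap on the charger's top (80 x 130 mm; hinge at x = +83 mm, free edge at x = +3 mm in the charger's frame, 115 mm above the shelf): 0 shut and latched; once let go it springs up by itself to its stop at 2.0 and stays there.
- plunger_top (a point): centre of the top of the red plunger head, 32 mm across, under the flap at x = +54 mm, y = 0 in the charger's frame, 109 mm above the shelf when up (6 mm below the box's rim); z up. With the flap open it is free for 25 mm around. Press it straight down.
- plunger (a joint): the plunger's downward travel in m: 0 up, stop at 0.010; about 2 N to start and 6 N at the stop; it springs back up.
- jar: bystander: glass jar with screw lid, 70 mm across, 100 mm high, origin under its centre.
- sprocket: bystander: steel sprocket lying flat, 127 mm across, 10 mm thick, origin under its centre.
- throttle: bystander: black throttle grip with its housing, lying along x, 150 mm long, 46 mm wide and 40 mm high, origin on its underside near the middle.
There are look-alikes about, which are no part of the job. Several things look just like the charger: the one meant starts farthest to the robot's right.

How it is judged:
By the outcome, as a careful person would: the job done as asked, in the order asked, and still so for the second after the job is handed in, with the robot touching nothing.
It also fails if it takes over 72 s, if anything falls off the work surface, if the arm or the gripper's body presses on something with over 40 N, if the wrist force passes 120 N, or if a joint passes its speed limit or range.

ROBOT

A 6-joint arm with a two-finger parallel gripper is mounted at the origin on the work surface. World frame = base frame: x ahead of the robot, y to its left, z up, the work surface at z = 0. Lengths are in m, angles in rad, forces in N, time in s.
With the tool pointing down it reaches from about 0.35 to 0.925 m from the base axis. Payload 6.4 kg.
Tool frame: the origin (TCP) lies at the very end of the fingers, on their centre line; the grasp point (between the pads) lies 19 mm behind it (ctrl.grasp_offset is the distance from the TCP to the grasp point, in m); z points along the fingers, y is the line along which they close (so a half turn about z gives the same grasp; the last joint's range is limited). The gripper opens to 94 mm and grips with 3 to 60 N. Pads are 16 mm wide; open, the fingers measure 119 mm over their backs; the gripper's body (75 mm by 177 mm) begins 78 mm behind the grasp point.
Start: joints at [-1.469, 0.245, 1.558, -0, 1.339, -0.174], TCP at [0.177, -0.625, 0.205] pointing down, gripper open.
Joint ranges: [-3.13, 3.13], [-1.02, 2.26], [0.13, 2.54], [-0.95, 4.09], [0.21, 2.88], [-2.74, 2.74]. Speed limits (rad/s): [2.57, 2.57, 3.14, 3.14, 3.14, 3.14].

INTERFACE

Orientations are given as a rotation vector (axis times angle).
In Python, from workcell import ctrl, viewer gives the robot as it stands.
- The arm moves only by the shell command python3 -m inch 'ROWS' [OPENING] [FORCE]. ROWS is JSON, a list of rows, each a list of 6 numbers: the shift along the tool's x, y, z in cm, then the turn, a rotation vector about the tool's x, y, z in rad. A call has exactly 10 rows; each row is the pose to reach, as a shift and turn from the pose commanded when the call began, along the tool's axes at that moment; what a row does not reach only later rows make up. A row lasts 1/12 s, in which the tool goes at most 41.7 mm and 7.16 degrees, less where a joint would pass 70% of its speed; a pose out of reach is approached as far as the arm can. A call with a gripper value outside its range is refused whole. OPENING is the opening in per cent of the stroke, from 0 (shut) to 100 (fully open), set as the call begins (- or left out, the last holds). The fingers move at their own pace and stop on an object; FORCE is the grip in N (left out, the last holds). Time passes only in rows, so rows that repeat a pose let the fingers close, or fill a call up. It gives the time, the measured TCP pose, the force, the opening and the grip force at its end, in the units of the state.
- ctrl.get_state(): the state, without advancing time (a new reading comes with each control period).
- viewer.get_image(name): name is "side" or "top"; returns a dict with "image" (420x560x3 uint8, red, green, blue), "fx", "fy", "cx", "cy" (pixels), "k1" (the pictures are not rectified: a ray, as slopes to the right and down, at radius r is drawn at 1 + k1 r^2 times it, then the intrinsics apply), "pose" (4x4, takes a point from camera to world coordinates). Camera axes: x right, y up, looking along -z (the intrinsics and any distortion apply to the point x, -y, -z); pixel columns grow to the right and rows downward; lengths in m; the calibration is good to about 2 mm. A picture is of the moment at which its call begins. There is no depth.
- ctrl.finish_job(): hands the job in; it is judged then, once.
The state is a dict: "time": time; "joints": joint angles; "dq": joint speeds; "joint_efforts": joint torques, N m; "ee_pos": TCP position; "tool_rot": TCP orientation; "ft_force": force on the tool from outside, world axes, zero at the start; "ft_torque": the same for the moment, N m; "opening": finger opening in m; "grasp_force": force on a finger pad.
Only numpy, scipy, OpenCV 4.12 (cv2) and the standard library are available. Lean on these libraries where they do the work, as an engineer would, in place of code of your own. Each camera call takes 0.05 s, during which the arm holds its last target. There are 200 camera calls.

## Working session

There is one attempt and no reset: what is moved stays moved. The work goes in short steps, Python scripts to look and compute and a shell command to move; the robot and the scene stay as the last step left them, time stands still between calls to the robot, and variables do not carry over. Pictures are saved under pics/ and viewed, at most 10 in all, crops included, and the job is handed in when it is done.

```bash
mkdir -p pics
cat > h.py <<'E'
import numpy as np, cv2
from scipy.spatial.transform import Rotation as R
from workcell import ctrl, viewer
def grab(n,f=None):
    d=viewer.get_image(n)
    if f: cv2.imwrite(f,d["image"][:,:,::-1])
    return d
def ray(d,u,v):
    K=np.array([[d["fx"],0,d["cx"]],[0,d["fy"],d["cy"]],[0,0,1.]])
    p=cv2.undistortPoints(np.array([[[u,v]]],float),K,np.array([d["k1"],0,0,0.]))[0,0]
    P=np.array(d["pose"]); return P[:3,3],P[:3,:3]@np.array([p[0],-p[1],-1])
def onz(d,u,v,z):
    o,r=ray(d,u,v); return o+r*(z-o[2])/r[2]
def proj(d,X):
    P=np.array(d["pose"]); c=P[:3,:3].T@(np.array(X)-P[:3,3]); a=np.array([c[0],-c[1]])/-c[2]
    a=a*(1+d["k1"]*(a@a)); return a[0]*d["fx"]+d["cx"],a[1]*d["fy"]+d["cy"]
def totool(X):  # world point for TCP -> shift in tool axes, cm
    s=ctrl.get_state(); return R.from_rotvec(s["tool_rot"]).inv().apply(np.array(X)-s["ee_pos"])*100
E
python3 - <<'E'
from h import *
for n in("top","side"):
    d=grab(n,f"pics/{n}0.png"); print(n,d["fx"],d["k1"],np.round(d["pose"],3).tolist())
s=ctrl.get_state(); print(s, R.from_rotvec(s["tool_rot"]).as_matrix().round(3), ctrl.grasp_offset)
E
```

```text
top 484.5139883246046 0.009982894331890058 [[0.0, 0.997, -0.083, 0.412], [-1.0, 0.003, 0.03, 0.041], [0.03, 0.083, 0.996, 1.214], [0.0, 0.0, 0.0, 1.0]]
side 392.4891954410245 -0.01281053112509162 [[-0.991, 0.087, -0.105, 0.391], [-0.136, -0.611, 0.78, 0.887], [0.004, 0.787, 0.617, 0.784], [0.0, 0.0, 0.0, 1.0]]
{'time': 0.1, 'joints': array([-1.46911814e+00,  2.45723118e-01,  1.55888831e+00,  1.21785153e-06,
        1.33869067e+00, -1.74095154e-01]), 'dq': array([-0.0008094 , -0.00326819, -0.00394947,  0.0001825 ,  0.00056338,
       -0.00171036]), 'joint_efforts': array([-3.10248779e-04, -4.16916096e+01, -3.15525770e+01,  6.85958262e-02,
        3.10097588e-02, -6.41361976e-05]), 'ee_pos': array([ 0.17694275, -0.6248929 ,  0.2044711 ]), 'tool_rot': array([-3.11008280e+00, -4.31577142e-01, -9.90115585e-05]), 'ft_force': array([ 0.09477959, -0.26407336, -0.31165354]), 'ft_torque': array([ 0.00714009,  0.01923786, -0.01277981]), 'grasp_force': 0.0, 'opening': 0.09423498144538937} [[ 0.962  0.272 -0.   ]
 [ 0.272 -0.962  0.002]
 [ 0.    -0.002 -1.   ]] 0.0188
```

View pics/top0.png

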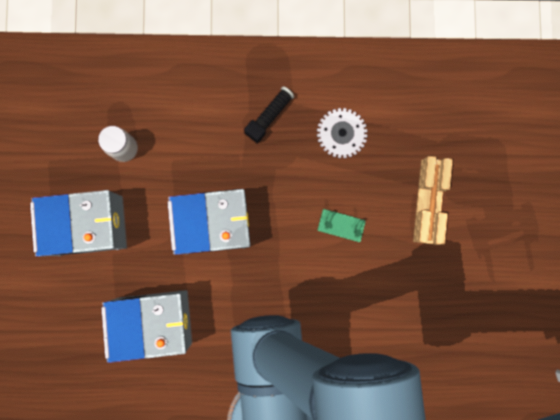

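View pics/side0.png

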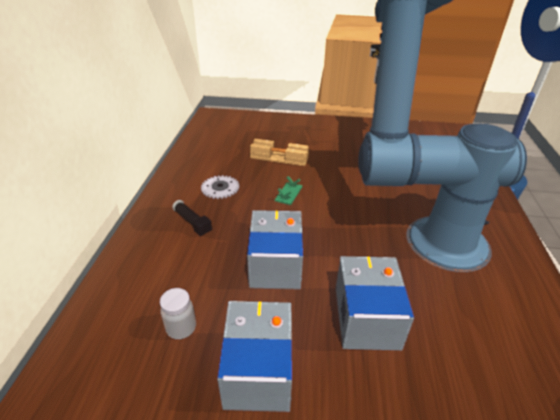

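The charger-like things in the top view are at (78,222), (208,220) and (147,326). Image right is the robot's right (-y), so the one meant is at (208,220). The others: dowel and block at (433,200), green rest at (342,225), jar (117,142), throttle (268,115), sprocket (342,132).

```bash
cat > m.py <<'E'
from h import *
d=grab("top"); im=d["image"]; cv2.imwrite("pics/crop0.png",cv2.resize(im[140:270,160:460][:,:,::-1],None,fx=2.6,fy=2.6,interpolation=cv2.INTER_CUBIC))
hsv=cv2.cvtColor(im,cv2.COLOR_RGB2HSV)
def rect(lo,hi,win,z,name):
    u0,u1,v0,v1=win; m=cv2.inRange(hsv[v0:v1,u0:u1],lo,hi)
    m=cv2.morphologyEx(m,cv2.MORPH_OPEN,np.ones((2,2)))
    pts=np.argwhere(m)[:,::-1]+[u0,v0]
    w=np.array([onz(d,u,v,z)[:2] for u,v in pts])
    c,s,a=cv2.minAreaRect((w*1000).astype(np.float32))
    _,_,vt=np.linalg.svd(w-w.mean(0),full_matrices=False)
    print(name,len(pts),"rect",np.round(c,1),np.round(s,1),round(a,1),"mean",(w.mean(0)*1000).round(1),"pca",np.degrees(np.arctan2(vt[0,1],vt[0,0])).round(1))
rect((105,120,60),(130,255,255),(160,260,180,265),.115,"flap")
rect((20,120,140),(35,255,255),(228,249,205,230),.115,"stripe")
rect((60,80,50),(90,255,255),(310,375,200,250),.008,"rest")
rect((8,40,150),(30,200,255),(410,460,150,250),.052,"block")
E
python3 m.py
```

```text
flap 1922 rect [476.9 194.1] [130.8  77.7] 6.2 mean [476.3 192.8] pca -174.1
stripe 28 rect [489.4  80.5] [ 4.8 32.2] 5.9 mean [489.2  79. ] pca -82.9
rest 952 rect [ 479.  -168.5] [108.9  55.1] 74.4 mean [ 478.8 -168.5] pca -105.5
block 2527 rect [ 539.1 -385.5] [ 77.8 214.5] 83.1 mean [ 536.9 -384.1] pca 172.4
```

View pics/crop0.png

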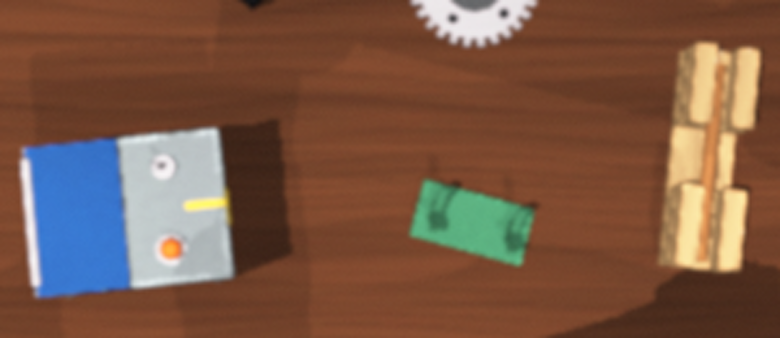

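The crop confirms the choice: the charger has its yellow stripe and ring on its right side at about (246,218), the rest is at (342,225), and the dowel lies in the groove from about (438,163) to (430,241).

Run:
```python
from h import *
d=grab("top"); hsv=cv2.cvtColor(d["image"],cv2.COLOR_RGB2HSV)
a,b=onz(d,438.1,163.5,.041),onz(d,430.4,240.8,.041); print(a,b)
# darker, saturated pixels around the groove line
pts=[]
for v in range(168,238):
    u0=438.1-(v-163.1)*7.7/77.7
    for u in range(int(u0)-5,int(u0)+7):
        h,s,V=hsv[v,u]
        if s>130 and 130<V<225 and 7<=h<=18: pts.append((u,v))
w=np.array([onz(d,u,v,.040)[:2] for u,v in pts]); _,_,vt=np.linalg.svd(w-w.mean(0),full_matrices=False)
print(len(w),w.mean(0),np.degrees(np.arctan2(vt[0,1],vt[0,0])), np.std((w-w.mean(0))@vt[1]))
print(np.round([onz(d,u,v,.052)[:2]for u,v in[(421+0,158),(451,159),(446,243),(415,242)]],3))
m=(a+b)/2; print(totool([m[0],m[1],.10]))
```

```text
[ 0.63238149 -0.40276148  0.041     ] [ 0.44144613 -0.37838781  0.041     ]
298 [ 0.54249727 -0.3888272 ] 173.5888540038293 0.0040818612362103456
[[ 0.644 -0.357]
 [ 0.642 -0.431]
 [ 0.436 -0.412]
 [ 0.438 -0.337]]
[ 41.01687773 -12.75217538  10.50146158]
```

```bash
python3 -m inch '[[2,-0.6,0.4,0,0,0.04],[6,-1.8,0.8,0,0,0.08],[10,-3,1.2,0,0,0.12],[14,-4.3,1.6,0,0,0.16],[18,-5.5,2,0,0,0.2],[22,-6.8,2.4,0,0,0.25],[26,-8,2.8,0,0,0.3],[30,-9.3,3.2,0,0,0.35],[34,-10.5,3.6,0,0,0.4],[38,-11.8,4,0,0,0.4]]' 50 30
python3 - <<'E'
from h import *
d=grab("top","pics/a.png"); grab("side","pics/as.png")
s=ctrl.get_state(); M=R.from_rotvec(s["tool_rot"]).as_matrix(); print(M[:,0],s["ee_pos"],s["opening"],totool([.537,-.3906,.10]))
print(proj(d,s["ee_pos"]))
E
```

```text
time: 1.03
ee_pos: [0.5089, -0.409, 0.1655]
tool_rot: [-3.135, 0.198, 0.0]
ft_force: [0.1, 0.5, 0.6]
opening: 0.047
grasp_force: 0.0
[ 9.93088038e-01 -1.17371457e-01 -3.00337123e-04] [ 0.51104301 -0.40625712  0.16466968] 0.04691746615499607 [ 2.39593011 -1.8464911   6.46999016]
(np.float64(462.02569728788865), np.float64(207.71270289531938))
```

```bash
python3 -m inch '[[1,-0.8,1,0,0,0],[2.0,-1.5,3,0,0,0],[2.4,-1.85,5,0,0,0],[2.4,-1.85,7,0,0,0],[2.4,-1.85,8.5,0,0,0],[2.4,-1.85,9.5,0,0,0],[2.4,-1.85,9.5,0,0,0],[2.4,-1.85,9.5,0,0,0],[2.4,-1.85,9.5,0,0,0],[2.4,-1.85,9.5,0,0,0]]'
python3 - <<'E'
from h import *
t=grab("top")["image"][130:270,360:500]; s=grab("side")["image"][90:230,200:340]
cv2.imwrite("pics/b.png",cv2.resize(np.hstack([t,s])[:,:,::-1],None,fx=2.8,fy=2.8,interpolation=cv2.INTER_CUBIC))
print(ctrl.get_state()["ee_pos"])
E
```

```text
time: 1.97
ee_pos: [0.5341, -0.3961, 0.0725]
tool_rot: [3.134, -0.196, 0.003]
ft_force: [-0.3, -0.4, -0.0]
opening: 0.0471
grasp_force: 0.0
[ 0.53401902 -0.39580475  0.07215152]
```

View pics/b.png

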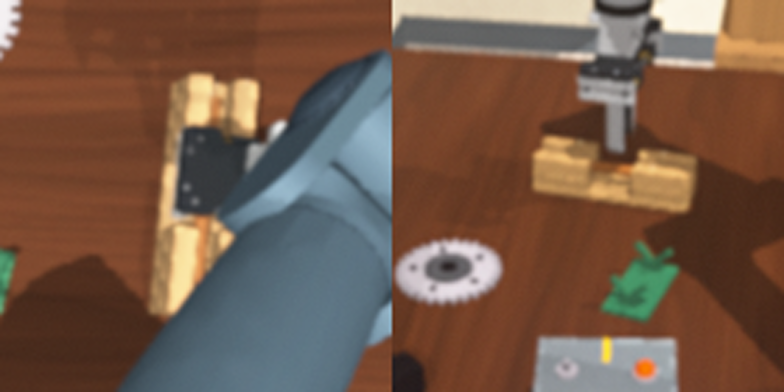

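The crop shows the fingers (crop (616,135)) above the gap between the cheeks and over the dowel. Going down now with a 5 mm correction.

```bash
python3 -m inch '[[0.24,-0.5,0.8,0,0,0],[0.24,-0.5,1.8,0,0,0],[0.24,-0.5,2.8,0,0,0],[0.24,-0.5,3.8,0,0,0],[0.24,-0.5,4.6,0,0,0],[0.24,-0.5,5.2,0,0,0],[0.24,-0.5,5.5,0,0,0],[0.24,-0.5,5.5,0,0,0],[0.24,-0.5,5.5,0,0,0],[0.24,-0.5,5.5,0,0,0]]'
python3 -m inch '[[0,0,0,0,0,0],[0,0,0,0,0,0],[0,0,0,0,0,0],[0,0,0,0,0,0],[0,0,0,0,0,0],[0,0,0,0,0,0],[0,0,0,0,0,0],[0,0,0,0,0,0],[0,0,0,0,0,0],[0,0,0,0,0,0]]' 0 25
```

```text
time: 2.9
ee_pos: [0.5369, -0.3909, 0.0164]
tool_rot: [3.135, -0.195, 0.001]
ft_force: [0.4, 0.6, 0.3]
opening: 0.0469
grasp_force: 0.0
time: 3.73
ee_pos: [0.5365, -0.3905, 0.0159]
tool_rot: [3.136, -0.195, 0.0]
ft_force: [-0.2, 0.0, 0.1]
opening: 0.0132
grasp_force: 25.0
```

```bash
python3 -m inch '[[0,0,-0.8,0,0,0],[0,0,-2.4,0,0,0],[0,0,-4.8,0,0,0],[0,0,-7.2,0,0,0],[0,0,-9.6,0,0,0],[0,0,-11.2,0,0,-0.1],[0,0,-12,0,0,-0.22],[0,0,-12,0,0,-0.34],[0,0,-12,0,0,-0.46],[0,0,-12,0,0,-0.58]]'
python3 - <<'E'
from h import *
s=ctrl.get_state();M=R.from_rotvec(s["tool_rot"]).as_matrix();print(s["opening"],np.degrees(np.arctan2(M[1,0],M[0,0])),totool([.479,-.1685,.1]))
E
```

```text
time: 4.57
ee_pos: [0.5366, -0.3906, 0.1367]
tool_rot: [3.057, 0.719, 0.001]
ft_force: [-0.2, -0.2, 0.1]
opening: 0.0133
grasp_force: 25.0
0.013289098312726275 26.459356677748268 [  4.73371619 -22.45013508   3.65225485]
```

```bash
python3 -m inch '[[0.3,-1.5,0,0,0,-0.1],[0.9,-4.2,0,0,0,-0.2],[1.5,-7,0,0,0,-0.3],[2.1,-10,0,0,0,-0.4],[2.7,-13,0,0,0,-0.5],[3.3,-16,0,0,0,-0.6],[3.9,-19,0,0,0,-0.7],[4.4,-21,0.5,0,0,-0.8],[4.7,-22.4,1.5,0,0,-0.84],[4.7,-22.4,2,0,0,-0.84]]'
python3 - <<'E'
from h import *
s=ctrl.get_state();M=R.from_rotvec(s["tool_rot"]).as_matrix();print(s["opening"],np.degrees(np.arctan2(M[1,0],M[0,0])),totool([.479,-.1685,.014]))
t=grab("top")["image"][150:290,270:410]; s=grab("side")["image"][110:250,220:360]
cv2.imwrite("pics/c.png",cv2.resize(np.hstack([t,s])[:,:,::-1],None,fx=2.8,fy=2.8,interpolation=cv2.INTER_CUBIC))
E
```

```text
time: 5.4
ee_pos: [0.4791, -0.1661, 0.1152]
tool_rot: [-2.501, -1.899, 0.0]
ft_force: [-0.1, 0.1, -0.7]
opening: 0.0128
grasp_force: 25.0
0.012765382099238897 74.42378337505468 [-0.23633277  0.06819451 10.12226709]
```

View pics/c.png

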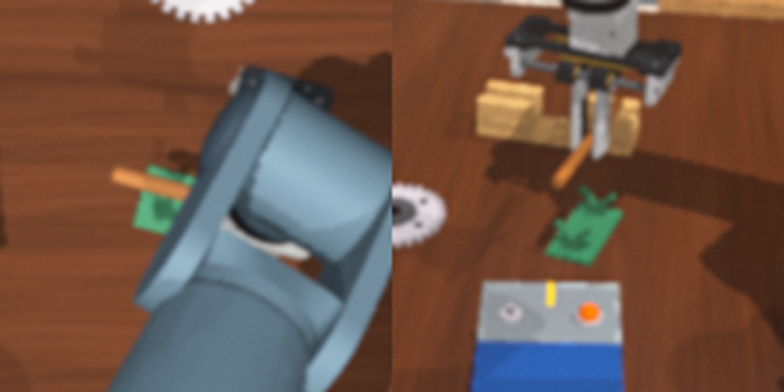

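The dowel is held level above the rest and parallel to it (crop left (115,175)-(190,190)). Lowering it.

```bash
python3 -m inch '[[-0.2,0,1,0,0,0],[-0.2,0,2.5,0,0,0],[-0.2,0,4,0,0,0],[-0.2,0,5.5,0,0,0],[-0.2,0,7,0,0,0],[-0.2,0,8,0,0,0],[-0.2,0,9,0,0,0],[-0.2,0,9.6,0,0,0],[-0.2,0,10,0,0,0],[-0.2,0,10,0,0,0]]'
python3 -m inch '[[0,0,0,0,0,0],[0,0,0,0,0,0],[0,0,0,0,0,0],[0,0,0,0,0,0],[0,0,0,0,0,0],[0,0,0,0,0,0],[0,0,0,0,0,0],[0,0,-0.5,0,0,0],[0,0,-1.5,0,0,0],[0,0,-3,0,0,0]]' 45 25
```

```text
time: 6.33
ee_pos: [0.4793, -0.1706, 0.0152]
tool_rot: [-2.505, -1.895, 0.001]
ft_force: [0.3, -0.6, 0.6]
opening: 0.0129
grasp_force: 25.0
time: 7.17
ee_pos: [0.4788, -0.1701, 0.0457]
tool_rot: [-2.503, -1.895, 0.001]
ft_force: [0.5, 0.6, -0.1]
opening: 0.0426
grasp_force: 0.0
```

```bash
python3 -m inch '[[0,0,-2,0,0,0],[0,0,-5,0,0,0],[-1,0,-7,0,0,0],[-3,0,-8,0,0,0],[-5.5,0,-8,0,0,0],[-6.8,0,-7,0,0,0],[-6.8,0,-5,0,0,0],[-6.8,0,-3,0,0,0],[-6.8,0,-3,0,0,0],[-6.8,0,-3,0,0,0]]'
python3 - <<'E'
from h import *
s=ctrl.get_state(); print(s["ee_pos"],s["opening"],s["ft_force"])
dt=grab("top");ds=grab("side");t=dt["image"][150:290,270:410]; s=ds["image"][110:250,220:360]
cv2.imwrite("pics/d.png",cv2.resize(np.hstack([t,s])[:,:,::-1],None,fx=2.8,fy=2.8,interpolation=cv2.INTER_CUBIC))
for k in(-.095,0,.095):
    X=[.479+.267*k,-.1685+.964*k,.034];print((np.array(proj(dt,X))-[270,150])*2.8,(np.array(proj(ds,X))-[220,110])*2.8+[392,0])
E
```

```text
time: 8.0
ee_pos: [0.46, -0.235, 0.0744]
tool_rot: [-2.502, -1.893, 0.001]
ft_force: [0.1, -0.3, 0.5]
opening: 0.0427
grasp_force: 0.0
[ 0.45995248 -0.23501985  0.0743778 ] 0.04267213777831593 [ 0.09583752 -0.27770301  0.456871  ]
[311.82369172 240.33643058] [613.63719976 168.94491011]
[207.24546454 211.18823243] [585.65627778 209.54933181]
[102.63224091 182.02788112] [554.53003451 254.71734928]
```

View pics/d.png

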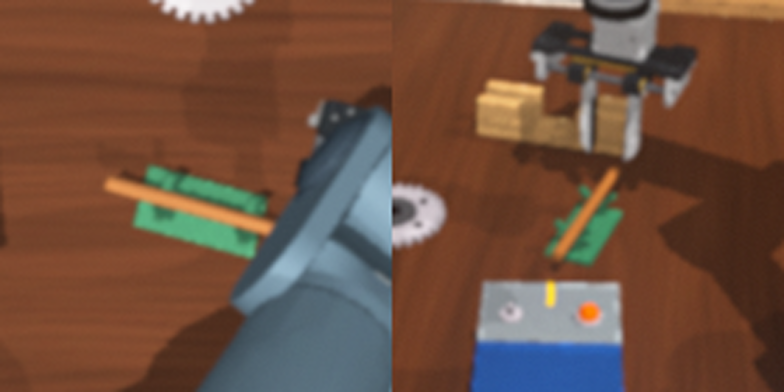

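The dowel lies in both notches, with its far end at crop (105,184) and its near end at (615,172), within about 2 mm of the prediction. Gripping the near end.

```bash
python3 -m inch '[[0,0,0.8,0,0,0],[0,0,1.8,0,0,0],[0,0,2.8,0,0,0],[0,0,3.8,0,0,0],[0,0,4.6,0,0,0],[0,0,5.3,0,0,0],[0,0,5.7,0,0,0],[0,0,6,0,0,0],[0,0,6,0,0,0],[0,0,6,0,0,0]]'
python3 -m inch '[[0,0,0,0,0,0],[0,0,0,0,0,0],[0,0,0,0,0,0],[0,0,0,0,0,0],[0,0,0,0,0,0],[0,0,0,0,0,0],[0,0,0,0,0,0],[0,0,0,0,0,0],[0,0,0,0,0,0],[0,0,0,0,0,0]]' 0 50
```

```text
time: 8.93
ee_pos: [0.4613, -0.2361, 0.0159]
tool_rot: [2.505, 1.896, 0.0]
ft_force: [-0.4, -0.5, 0.1]
opening: 0.0423
grasp_force: 0.0
time: 9.77
ee_pos: [0.4613, -0.2361, 0.016]
tool_rot: [2.505, 1.896, 0.0]
ft_force: [0.2, -0.5, 0.6]
opening: 0.0128
grasp_force: 50.0
```

```bash
python3 -m inch '[[0,0,-1,0,0,0],[0,0,-2.5,0,0,0],[0,0,-3.8,0,0,0],[1.5,0.2,-4.3,0,0,-0.05],[4,0.5,-4.3,0,0,-0.12],[6.5,0.9,-4.3,0,0,-0.2],[9,1.2,-4.3,0,0,-0.28],[11,1.5,-4.3,0,0,-0.36],[12.2,1.65,-4.3,0,0,-0.38],[12.2,1.65,-4.3,0,0,-0.38]]'
python3 - <<'E'
from h import *
s=ctrl.get_state();M=R.from_rotvec(s["tool_rot"]).as_matrix();e=s["ee_pos"];x=M[:,0];print(s["opening"],e,np.degrees(np.arctan2(x[1],x[0])),x,M[2,2])
dt=grab("top");ds=grab("side");u,v=150,110
t=dt["image"][150:290,200:340]; q=ds["image"][160:300,210:350]
cv2.imwrite("pics/e.png",cv2.resize(np.hstack([t,q])[:,:,::-1],None,fx=2.8,fy=2.8,interpolation=cv2.INTER_CUBIC))
print("tool target for pre-hole",totool([.510,-.123,.059]))
for k in(.08,.12,.165):
    X=e+x*k+[0,0,.016]; print(k,X,(np.array(proj(dt,X))-[200,150])*2.8,(np.array(proj(ds,X))-[210,160])*2.8+[392,0])
H=[.490,.066,.075];print("hole",(np.array(proj(dt,H))-[200,150])*2.8,(np.array(proj(ds,H))-[210,160])*2.8+[392,0])
E
```

```text
time: 10.6
ee_pos: [0.5105, -0.1214, 0.0591]
tool_rot: [-2.1, -2.337, -0.0]
ft_force: [-0.0, 0.8, -0.5]
opening: 0.0131
grasp_force: 50.0
0.013085262567504885 [ 0.51050366 -0.12142991  0.05912462] 96.12434082171568 [-1.06686482e-01  9.94292696e-01  1.73293157e-04] -0.9999999849575268
tool target for pre-hole [0.02777384 0.00024758 0.00021368]
0.08 [ 0.50196874 -0.04188649  0.07513849] [262.03523721 180.96323148] [581.06150294 104.27400162]
0.12 [ 0.49770128 -0.00211478  0.07514542] [214.90975423 185.90027398] [580.27639067 127.48988756]
0.165 [0.49290039 0.04262839 0.07515322] [161.74107722 191.47078446] [579.33960118 155.18573484]
hole [133.90443088 194.86669161] [579.21765868 170.52544867]
```

View pics/e.png

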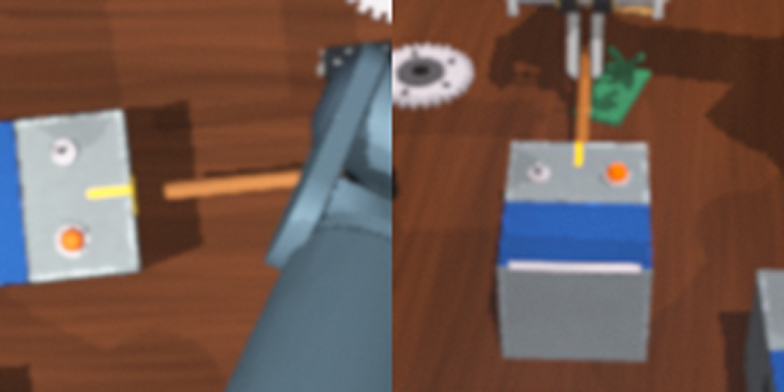

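The tip is at crop (166,191) with the hole ring at (133,195), in line and about 26 mm short of the hole. Going in.

```bash
python3 -m inch '[[0.6,0,0,0,0,0],[1.4,0,0,0,0,0],[2.4,0,0,0,0,0],[3.4,0,0,0,0,0],[4.4,0,0,0,0,0],[5.6,0,0,0,0,0],[7,0,0,0,0,0],[8.4,0,0,0,0,0],[9.5,0,0,0,0,0],[10,0,0,0,0,0]]'
python3 -m inch '[[0.3,0,0,0,0,0],[0.6,0,0,0,0,0],[0.9,0,0,0,0,0],[1.2,0,0,0,0,0],[1.5,0,0,0,0,0],[1.8,0,0,0,0,0],[2.1,0,0,0,0,0],[2.3,0,0,0,0,0],[2.4,0,0,0,0,0],[2.4,0,0,0,0,0]]'
```

```text
time: 11.53
ee_pos: [0.4992, -0.0218, 0.0587]
tool_rot: [-2.1, -2.336, 0.0]
ft_force: [-0.1, -0.1, 0.6]
opening: 0.0127
grasp_force: 50.0
time: 12.37
ee_pos: [0.4971, 0.0004, 0.0588]
tool_rot: [2.102, 2.335, 0.0]
ft_force: [0.1, -0.5, -0.3]
opening: 0.0126
grasp_force: 50.0
```

```bash
python3 -m inch '[[0.1,0,0,0,0,0],[0.2,0,0,0,0,0],[0.3,0,0,0,0,0],[0.4,0,0,0,0,0],[0.5,0,0,0,0,0],[0.6,0,0,0,0,0],[0.7,0,0,0,0,0],[0.8,0,0,0,0,0],[0.8,0,0,0,0,0],[0.8,0,0,0,0,0]]'
python3 - <<'E'
from h import *
s=ctrl.get_state(); print(s["ft_force"]); d=grab("top"); h=cv2.cvtColor(d["image"],cv2.COLOR_RGB2HSV)
print((cv2.inRange(h[180:265,160:260],(105,120,60),(130,255,255))>0).sum())
E
```

```text
time: 13.2
ee_pos: [0.4968, 0.0071, 0.0592]
tool_rot: [2.1, 2.334, -0.002]
ft_force: [0.4, -6.0, -0.1]
opening: 0.0129
grasp_force: 50.0
[ 0.36579801 -5.97417656 -0.07374718]
1916
```

```bash
python3 -m inch '[[0.1,0,0,0,0,0],[0.2,0,0,0,0,0],[0.3,0,0,0,0,0],[0.4,0,0,0,0,0],[0.5,0,0,0,0,0],[0.5,0,0,0,0,0],[0.5,0,0,0,0,0],[0.5,0,0,0,0,0],[0.5,0,0,0,0,0],[0.5,0,0,0,0,0]]'
python3 - <<'E'
from h import *
s=ctrl.get_state(); print(s["ft_force"]); d=grab("top"); h=cv2.cvtColor(d["image"],cv2.COLOR_RGB2HSV)
print((cv2.inRange(h[180:265,160:260],(105,120,60),(130,255,255))>0).sum())
E
```

```text
time: 14.08
ee_pos: [0.4965, 0.0115, 0.0593]
tool_rot: [2.099, 2.333, -0.002]
ft_force: [-0.1, -7.5, -1.0]
opening: 0.0128
grasp_force: 50.0
[-0.1285884  -7.51223055 -0.98332507]
510
```

The flap is up: its blue area as seen from the top fell from 1916 to 510 px. Withdrawing.

```bash
python3 -m inch '[[-0.6,0,0,0,0,0],[-1.8,0,0,0,0,0],[-3.3,0,0,0,0,0],[-4.9,0,0,0,0,0],[-6.5,0,0,0,0,0],[-8.1,0,0,0,0,0],[-9.7,0,0,0,0,0],[-11.3,0,0,0,0,0],[-12.9,0,0,0,0,0],[-14,0,0,0,0,0]]'
python3 - <<'E'
from h import *
s=ctrl.get_state();M=R.from_rotvec(s["tool_rot"]).as_matrix();x=M[:,0];print(s["ft_force"],s["opening"],np.degrees(np.arctan2(x[1],x[0])),totool([.4613,-.2361,.059]))
E
```

```text
time: 14.97
ee_pos: [0.5105, -0.1273, 0.0588]
tool_rot: [-2.103, -2.333, -0.001]
ft_force: [0.2, 0.5, -0.3]
opening: 0.0126
grasp_force: 50.0
[ 0.23429967  0.46898344 -0.34119155] 0.012626228781770539 95.94306034721943 [-10.30838908  -6.01641916  -0.02981272]
```

```bash
python3 -m inch '[[-1,-0.4,0,0,0,0.02],[-2.4,-1.2,0,0,0,0.08],[-4,-2.2,0,0,0,0.14],[-5.6,-3.2,0,0,0,0.2],[-7.2,-4.2,0,0,0,0.26],[-8.8,-5.2,0,0,0,0.32],[-9.8,-5.8,0,0,0,0.36],[-10.3,-6,0,0,0,0.374],[-10.3,-6,0,0,0,0.374],[-10.3,-6,0,0,0,0.374]]'
python3 - <<'E'
from h import *
s=ctrl.get_state();M=R.from_rotvec(s["tool_rot"]).as_matrix();e=s["ee_pos"];x=M[:,0];print(s["opening"],np.degrees(np.arctan2(x[1],x[0])),totool([.4613,-.2361,.016]))
dt=grab("top");ds=grab("side");u,v=150,110
t=dt["image"][150:290,200:340]; q=ds["image"][130:270,210:350]
cv2.imwrite("pics/f.png",cv2.resize(np.hstack([t,q])[:,:,::-1],None,fx=2.8,fy=2.8,interpolation=cv2.INTER_CUBIC))
for k in(.08,.165):
    X=e+x*k+[0,0,.016]; print(k,X,(np.array(proj(dt,X))-[200,150])*2.8,(np.array(proj(ds,X))-[210,130])*2.8+[392,0])
E
```

```text
time: 15.8
ee_pos: [0.4616, -0.2345, 0.0588]
tool_rot: [-2.499, -1.904, -0.0]
ft_force: [-0.5, 0.3, -0.8]
opening: 0.0126
grasp_force: 50.0
0.012586953572071539 74.60849200385039 [-0.16840835  0.01305176  4.27499   ]
0.08 [ 0.48285395 -0.1573315   0.07478798] [398.51543363 203.882425  ] [610.32870092 129.83985847]
0.165 [ 0.50541407 -0.07538006  0.0748276 ] [301.59031115 177.02056929] [581.82245873 169.90462335]
```

View pics/f.png

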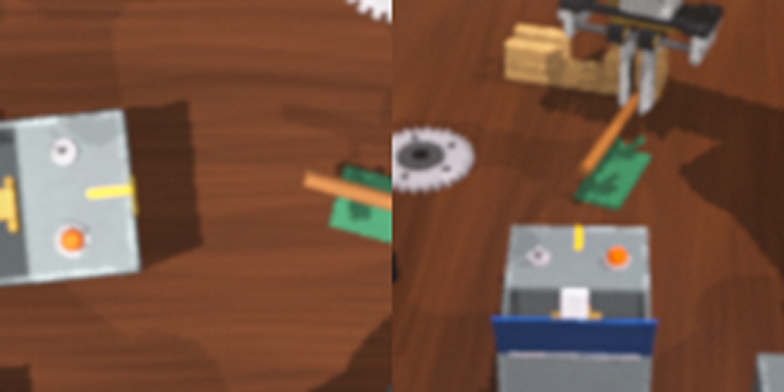

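The flap stands open (side crop (573,335)). The dowel tip, at crop (305,180), is still level and over the rest. Lowering and releasing.

```bash
python3 -m inch '[[-0.1,0,0.6,0,0,0],[-0.1,0,1.3,0,0,0],[-0.1,0,2,0,0,0],[-0.1,0,2.7,0,0,0],[-0.1,0,3.3,0,0,0],[-0.1,0,3.8,0,0,0],[-0.1,0,4.1,0,0,0],[-0.1,0,4.2,0,0,0],[-0.1,0,4.2,0,0,0],[-0.1,0,4.2,0,0,0]]'
python3 -m inch '[[0,0,0,0,0,0],[0,0,0,0,0,0],[0,0,0,0,0,0],[0,0,0,0,0,0],[0,0,0,0,0,0],[0,0,0,0,0,0],[0,0,0,0,0,0],[0,0,-0.5,0,0,0],[0,0,-1.5,0,0,0],[0,0,-3,0,0,0]]' 45 20
python3 -m inch '[[0,0,-2,0,0,0],[0,0,-5,0,0,0],[0,0,-9,0,0,0],[0,0,-13,0,0,0],[0,0,-16,0,0,0],[0,0,-17,0,0,0],[0,0,-17,0,0,0],[0,0,-17,0,0,0],[0,0,-17,0,0,0],[0,0,-17,0,0,0]]'
python3 - <<'E'
from h import *
print(totool([.4755,.204,.16]))
dt=grab("top");ds=grab("side")
t=dt["image"][150:290,270:410]; q=ds["image"][130:270,210:350]
cv2.imwrite("pics/g.png",cv2.resize(np.hstack([t,q])[:,:,::-1],None,fx=2.8,fy=2.8,interpolation=cv2.INTER_CUBIC))
E
```

```text
time: 16.73
ee_pos: [0.4614, -0.2359, 0.017]
tool_rot: [2.499, 1.903, -0.0]
ft_force: [-0.2, 0.1, -0.5]
opening: 0.0127
grasp_force: 50.0
time: 17.57
ee_pos: [0.4605, -0.2351, 0.0467]
tool_rot: [-2.497, -1.902, 0.001]
ft_force: [0.4, 0.1, -0.5]
opening: 0.0424
grasp_force: 0.0
time: 18.4
ee_pos: [0.4602, -0.2349, 0.2142]
tool_rot: [-2.496, -1.901, 0.002]
ft_force: [-0.4, 0.2, -0.3]
opening: 0.0423
grasp_force: 0.0
[ 42.70360841 -10.1652986    5.54486283]
```

View pics/g.png

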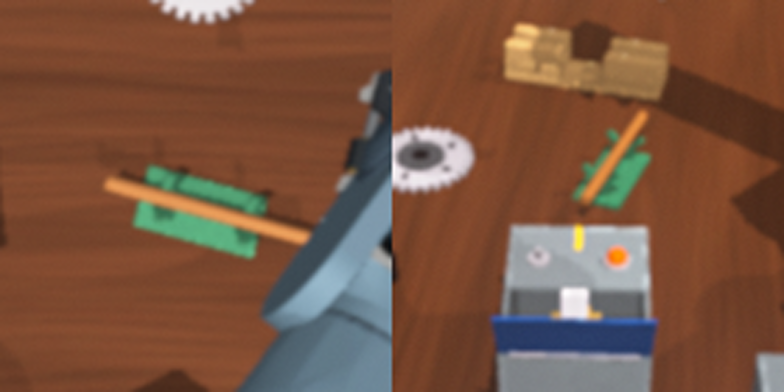

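The dowel is back in both notches (crop (105,183)-(305,238)) with the gripper clear, and the flap is still open. Next I locate the plunger numerically.

Run:
```python
from h import *
for n in("top","side"):
    d=grab(n); p=proj(d,[.4755,.204,.109]); u,v=map(int,np.round(p)); h=cv2.cvtColor(d["image"],cv2.COLOR_RGB2HSV)
    m=(((h[...,0]<8)|(h[...,0]>172))&(h[...,1]>150)&(h[...,2]>110)).astype(np.uint8)
    w=m*0; w[v-25:v+26,u-25:u+26]=m[v-25:v+26,u-25:u+26]
    k,l,st,c=cv2.connectedComponentsWithStats(w)
    print(n,p,[(st[i].tolist(),c[i].round(1).tolist(),onz(d,*c[i],.109).round(4).tolist()) for i in range(1,k) if st[i,4]>8])
    if n=="top": cv2.imwrite("pics/h.png",cv2.resize(d["image"][v-35:v+35,u-50:u+50][:,:,::-1],None,fx=7,fy=7,interpolation=cv2.INTER_CUBIC))
```

```text
top (np.float64(186.6326628632678), np.float64(224.81510262292088)) [([179, 218, 14, 14, 155], [185.7, 224.1], [0.477, 0.2061, 0.109])]
side (np.float64(275.6350883540362), np.float64(247.29573185642843)) []
```

View pics/h.png

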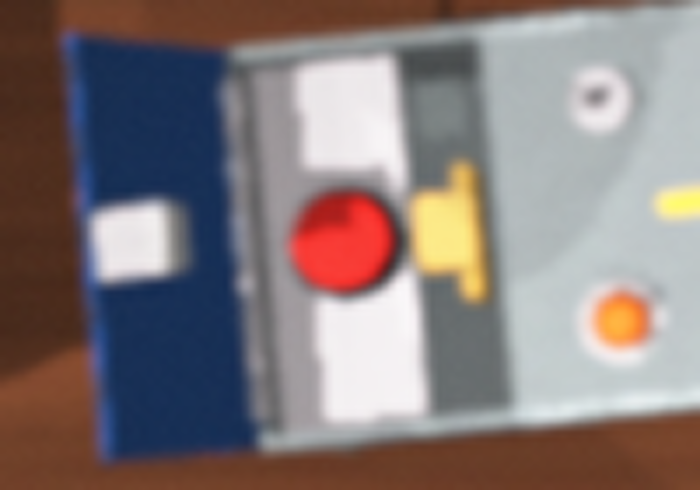

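The crop shows the red plunger head at crop (343,240), image (185.7,224.1), clear of everything and with the flap fully back. Moving above it with the fingers shut.

```bash
python3 -m inch '[[2,-0.5,0,0,0,-0.04],[6,-1.4,0,0,0,-0.08],[10,-2.3,0,0,0,-0.12],[14,-3.3,0,0,0,-0.16],[18,-4.2,0,0,0,-0.2],[22,-5.1,0,0,0,-0.24],[26,-6.1,0,0,0,-0.28],[30,-7,0,0,0,-0.32],[33.5,-7.9,0,0,0,-0.36],[36,-8.5,0,0,0,-0.375]]' 0 20
python3 - <<'E'
from h import *
s=ctrl.get_state();M=R.from_rotvec(s["tool_rot"]).as_matrix();x=M[:,0];print(s["opening"],s["ee_pos"],np.degrees(np.arctan2(x[1],x[0])),totool([.4768,.2055,.109]))
E
```

```text
time: 19.43
ee_pos: [0.4744, 0.1368, 0.2165]
tool_rot: [-2.096, -2.34, -0.0]
ft_force: [0.2, 0.1, -0.6]
opening: 0.0007
grasp_force: 0.0
0.0006999433317474912 [0.47437382 0.13678541 0.21654665] 96.29202470562346 [ 6.79809377  0.99810821 10.75771082]
```

```bash
python3 -m inch '[[1.5,0.2,0,0,0,0],[3.2,0.5,0,0,0,0],[5,0.8,0,0,0,0],[6.3,0.95,1,0,0,0],[6.8,1,3,0,0,0],[6.8,1,5,0,0,0],[6.8,1,7,0,0,0],[6.8,1,8.5,0,0,0],[6.8,1,9,0,0,0],[6.8,1,9,0,0,0]]'
python3 - <<'E'
from h import *
s=ctrl.get_state();print(s["ee_pos"],totool([.4768,.2055,.109]))
E
```

```text
time: 20.27
ee_pos: [0.4766, 0.2023, 0.1251]
tool_rot: [-2.099, -2.334, 0.005]
ft_force: [-0.1, -1.0, -0.3]
opening: 0.0004
grasp_force: 0.0
[0.47656937 0.20234107 0.12508389] [0.31212587 0.06221163 1.60808642]
```

```bash
python3 -m inch '[[0.2,0,0.3,0,0,0],[0.2,0,0.6,0,0,0],[0.2,0,0.9,0,0,0],[0.2,0,1.2,0,0,0],[0.2,0,1.4,0,0,0],[0.2,0,1.6,0,0,0],[0.2,0,1.8,0,0,0],[0.2,0,2,0,0,0],[0.2,0,2.2,0,0,0],[0.2,0,2.3,0,0,0]]'
python3 -m inch '[[0,0,0.05,0,0,0],[0,0,0.1,0,0,0],[0,0,0.15,0,0,0],[0,0,0.2,0,0,0],[0,0,0.25,0,0,0],[0,0,0.3,0,0,0],[0,0,0.3,0,0,0],[0,0,0.3,0,0,0],[0,0,0.3,0,0,0],[0,0,0.3,0,0,0]]'
```

```text
time: 21.1
ee_pos: [0.4777, 0.2045, 0.1039]
tool_rot: [2.101, 2.336, 0.0]
ft_force: [-1.4, -0.4, 4.0]
opening: 0.0005
grasp_force: 1.8
time: 21.93
ee_pos: [0.4777, 0.2046, 0.1009]
tool_rot: [2.1, 2.336, 0.0]
ft_force: [-1.5, -1.6, 4.3]
opening: 0.0006
grasp_force: 2.4
```

```bash
python3 -m inch '[[0,0,0.1,0,0,0],[0,0,0.15,0,0,0],[0,0,0.2,0,0,0],[0,0,0.25,0,0,0],[0,0,0.3,0,0,0],[0,0,0.35,0,0,0],[0,0,0.35,0,0,0],[0,0,0.35,0,0,0],[0,0,0.35,0,0,0],[0,0,0.35,0,0,0]]'
```

```text
time: 22.77
ee_pos: [0.4778, 0.2046, 0.0991]
tool_rot: [-2.1, -2.336, 0.001]
ft_force: [-6.4, -2.0, 15.7]
opening: 0.0008
grasp_force: 7.8
```

```bash
python3 -m inch '[[0,0,0,0,0,0],[0,0,-0.4,0,0,0],[0,0,-1,0,0,0],[0,0,-1.8,0,0,0],[0,0,-3,0,0,0],[0,0,-5,0,0,0],[0,0,-8,0,0,0],[0,0,-11,0,0,0],[0,0,-12,0,0,0],[0,0,-12,0,0,0]]'
python3 -m inch '[[-2,0,0,0,0,0],[-6,0,0,0,0,0],[-10,0,0,0,0,0],[-14,0,0,0,0,0],[-18,0,0,0,0,0],[-22,0,0,0,0,0],[-26,0,0,0,0,0],[-29,0,0,0,0,0],[-30,0,0,0,0,0],[-30,0,0,0,0,0]]'
python3 - <<'E'
from h import *
d=grab("top"); h=cv2.cvtColor(d["image"],cv2.COLOR_RGB2HSV)
print("flap px",(cv2.inRange(h[180:265,150:260],(105,120,60),(130,255,255))>0).sum())
m=(((h[...,0]<8)|(h[...,0]>172))&(h[...,1]>150)&(h[...,2]>110)).astype(np.uint8)[200:250,161:212]
k,l,st,c=cv2.connectedComponentsWithStats(m); print([(st[i,4],(c[i]+[161,200]).round(1)) for i in range(1,k) if st[i,4]>8])
ds=grab("side")["image"]; hs=cv2.cvtColor(ds,cv2.COLOR_RGB2HSV)
w=cv2.inRange(hs[165:210,265:315],(8,170,150),(16,255,255)); p=np.argwhere(w); print("dowel side",len(p),p.min(0)+[165,265],p.max(0)+[165,265])
E
```

```text
time: 23.6
ee_pos: [0.4794, 0.205, 0.2208]
tool_rot: [2.098, 2.333, 0.008]
ft_force: [-0.2, 0.6, -0.3]
opening: 0.0001
grasp_force: 0.0
time: 24.43
ee_pos: [0.5084, -0.0952, 0.2153]
tool_rot: [-2.103, -2.33, 0.002]
ft_force: [0.2, 0.9, -0.7]
opening: 0.0008
grasp_force: 0.0
flap px 947
[(np.int32(154), array([185.7, 224.2]))]
dowel side 99 [171 276] [209 299]
```

```bash
python3 -c "
from workcell import ctrl
print(ctrl.finish_job())"
```

```text
the job is handed in; nothing more can be done
None
```

The job is handed in after 24 s of robot time: the latch was tripped and the flap stayed open, the dowel is back on the green rest, and the plunger was held at its stop for about half a second and rose again; I saw no contact with the jar, sprocket or throttle grip but took no closing picture of them.

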